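# Hang the dip basket in the slot of the bath rim

### The job

Pick up the wire dip basket by its grip and hook it over the bath's near wall, basket inside the bath, so that the hook first rests on the raised strip along that rim, beside the strip's single slot. Then slide it along the rim until the hook drops fully into the slot, and let go so that it hangs there upright and still. Work gently: do not bang or force the hook or the fingers against the bath, do not tip the basket over, and leave the other things on the bench where they are.

Things in the scene. Friction and masses are not known exactly. Their poses are not given: they have to be found in the camera images.
- basket: Loose steel wire dip basket, 0.13 to 0.25 kg, upright on the table, 60 x 50 x 45 mm (x, y, z); origin at the centre of its underside, z up. On its -x side a 4 mm back plate (outer face x = -30 mm; 50 mm wide up to z = 50 mm, 16 mm above) rises and bends over to -x as a square hook, open downward, with a black grip on top of it.
- grip (a point): Point on the centre line of the basket's upright black ribbed grip, 115 mm above the basket's underside, 30 mm above the hook's bridge underside; axes of the basket. The grip measures 12 mm (x) x 32 mm (y) x 36 mm (z), from 21 mm below this point to 15 mm above it. Pinch it from above across its 12 mm, along x.
- hook (a point): Middle of the underside of the hook's bridge (at x = -37, z = 85 mm of the basket); axes of the basket. Bridge 16 mm wide along y, 5 mm thick; gap between back plate and outer leg 14 mm along x, this point in its middle; the outer leg, 16 mm wide, reaches 38 mm below this point and ends in a flared lip.
- bath: Empty open steel bath, fixed to the table, 170 x 250 mm (x, y), walls 10 mm thick and 98 mm high, inner floor 10 mm above the table; origin at the centre of its underside, x from near to far wall, y along the near wall to the left. A white strip is mounted on top of the near (-x) wall. Hook and bath bear knocks or pushes of up to 40 N: meet it at 15 mm/s or less.
- near_rim (a point): Middle of the near wall's length and thickness, at the height of the strip's raised top, 112 mm above the table; axes of the bath (x across the wall into the bath, y along it). The hook point has z = 0 here when it rides on the raised strip, -9 mm fully in the slot, -14 mm on the bare rim beyond the strip's ends.
- strip_left (a point): Point on the strip's top, 60 mm to the left (+y) of point near_rim; here it is always raised strip. The strip (180 long, 14 high, 10 mm thick, flush with the wall) has in its middle one slot 20 mm wide, 9 mm deep. It is set stiffly along the wall and does not shift: slot centre within 30 mm of near_rim, at a place not reported, to be seen or felt.
- beaker: Bystander: glass beaker, 66 mm across, 80 mm high; origin at the centre of its underside.
- amber_bottle: Bystander: brown bottle with black cap, 62 mm across, 125 mm high; origin at the centre of its underside.
- slide_box: Bystander: white box with blue lid, 80 x 97 x 43 mm; origin at the centre of its underside.

How it is judged:
By the outcome, as a careful person would: the job done as asked, in the order asked, and still so for the second after the job is handed in, with the robot touching nothing.
It also fails if it takes over 72 s, if anything falls off the work surface, if the arm or the gripper's body presses on something with over 40 N, if the wrist force passes 120 N, or if a joint passes its speed limit or range.

### The arm

A 6-joint arm with a two-finger parallel gripper is mounted at the origin on a cart in front of the work surface, level with it; the furniture and walls round the work are solid. World frame = base frame: x ahead of the robot, y to its left, z up, the work surface at z = 0. Lengths are in m, angles in rad, forces in N, time in s.
With the tool pointing down it reaches from about 0.425 to 0.95 m from the base axis. Payload 3.5 kg.
Tool frame: the origin (TCP) lies at the very end of the fingers, on their centre line; the grasp point (between the pads) lies 19 mm behind it; z points along the fingers, y is the line along which they close (so a half turn about z gives the same grasp; the last joint's range is limited). The gripper opens to 85 mm and grips with 20 to 120 N. Pads are 22 mm wide; open, the fingers measure 114 mm over their backs; the gripper's body (76 mm by 85 mm) begins 54 mm behind the grasp point. The pads swing forward as they close: fully open they stand 13 mm farther back than shut.
Start: joints at [-1.356, 0.286, 1.577, -0, 1.279, -0.15], TCP at [0.241, -0.631, 0.231] pointing down, gripper open.
Joint ranges: [-2.77, 2.77], [-0.9, 2.22], [0.21, 2.48], [-1.53, 4.67], [0.24, 2.81], [-2.84, 2.84]. Speed limits (rad/s): [2.79, 2.79, 3.14, 3.14, 3.14, 3.14].

### API

Orientations are given as a unit quaternion [x, y, z, w].
In Python, from plant import ctrl gives the robot as it stands.
- The arm moves only by the tool move_tool, called after "Request:" in YAML: its name, and indented under it one key for each argument. Schema: {"type":"object","properties":{"deltas":{"type":"object","properties":{"increments":{"type":"array","items":{"type":"array","items":{"type":"number"},"minItems":7,"maxItems":7},"minItems":1,"maxItems":10}},"additionalProperties":false,"required":["increments"]},"grip_force":{"type":"number"},"only":{"type":"string"},"quiet":{"type":"boolean"},"lines":{"type":"string"}},"required":["deltas"],"additionalProperties":false}. deltas is an object whose key "increments" holds a list of rows, 1 to 10 of them, each of 7 numbers: dx, dy, dz in units of 25 mm, then a rotation vector rx, ry, rz in units of 0.1 rad, then the opening from 0.0 (shut) to 1.0 (fully open); each row is the pose to reach, as a shift and turn from the pose commanded when the call began, along the tool's axes at that moment; what a row does not reach only later rows make up. A row lasts 1/8 s, in which the tool goes at most 0.0625 m and 0.188 rad, less where a joint would pass 70% of its speed; a pose out of reach is approached as far as the arm can. The fingers move at their own pace and stop on an object; grip_force is the grip in N (left out, the last holds). Time passes only in rows, so rows that do not move let the fingers close. The tool returns the time, the measured TCP pose, the force, the opening and the grip force at its end. only (a regular expression) keeps the lines of the reply that match it, lines (a string "A,B") keeps lines A to B, and quiet returns only ok. Input that does not fit is refused with a message, and nothing moves.
- ctrl.get_state(): the state, without advancing time (a new reading comes with each control period).
- ctrl.read_camera(name): name is "scene" or "side" or "wrist"; returns a dict with "pixels" (384x512x3 uint8, red, green, blue), "camera_matrix" (3x3 intrinsics, pixels), "xyz" and "orientation" of the camera in the world. Camera axes: x right, y down, z forward; pixel columns grow to the right and rows downward; lengths in m; the calibration is good to about 2 mm. A picture is of the moment at which its call begins. There is no depth.
- ctrl.sign_off(): hands the job in; it is judged then, once.
The state is a dict: "time": time; "qpos": joint angles; "dq": joint speeds; "joint_efforts": joint torques, N m; "eef_pos": TCP position; "tcp_rot": TCP orientation; "contact_force": force on the tool from outside, world axes, zero at the start; "wrist_torque": the same for the moment, N m; "opening": opening from 0.0 (shut) to 1.0 (fully open); "finger_force": force on a finger pad.
Only numpy, scipy, OpenCV 4.12 (cv2) and the standard library are available. Lean on these libraries where they do the work, as an engineer would, in place of code of your own. Each camera call takes 0.05 s, during which the arm holds its last target. There are 200 camera calls.

## Working session

There is one attempt and no reset: what is moved stays moved. The work goes in short steps, Python scripts to look and compute and a tool call to move; the robot and the scene stay as the last step left them, time stands still between calls to the robot, and variables do not carry over. Pictures are saved under pics/ and viewed, at most 10 in all, crops included, and the job is handed in when it is done.

```bash
ls; mkdir -p pics; cat > h.py <<'E'
import numpy as np,cv2,json
from scipy.spatial.transform import Rotation as R
from plant import ctrl
def snap(name,out,crop=None,scale=1):
    d=ctrl.read_camera(name); im=d["pixels"][:,:,::-1].copy()
    np.savez("pics/"+out+".npz",K=d["camera_matrix"],t=d["xyz"],q=d["orientation"],im=im)
    if crop: x0,y0,x1,y1=crop; im=im[y0:y1,x0:x1]
    if scale!=1: im=cv2.resize(im,None,fx=scale,fy=scale,interpolation=cv2.INTER_CUBIC)
    cv2.imwrite("pics/"+out+".png",im)
def cam(out):
    d=np.load("pics/"+out+".npz"); return d["K"],d["t"],R.from_quat(d["q"]).as_matrix()
def onz(out,u,v,z):
    K,t,M=cam(out); r=M@np.linalg.solve(K,[u,v,1.]); return t+r*(z-t[2])/r[2]
def proj(out,p):
    K,t,M=cam(out); c=K@(M.T@(np.array(p)-t)); return c[:2]/c[2]
E
python3 - <<'E'
from h import *
snap("scene","s0",scale=1.5);snap("side","d0",scale=1.5)
for n in("s0","d0"):
    K,t,M=cam(n);print(K[0,0],t,M[:,2],M[:,0])
s=ctrl.get_state();print(s["eef_pos"],s["tcp_rot"],s["time"],s["opening"])
E
```

```text
pics
plant.py
376.7142696975749 [0.00423042 0.90808411 0.63962449] [ 0.46561546 -0.74673406 -0.47496367] [-0.8545993  -0.5188176  -0.02209825]
360.4272394685553 [0.03553315 0.7509684  0.7498177 ] [ 0.44256863 -0.66608408 -0.60038738] [-0.82919276 -0.55889318  0.00881954]
[ 0.24070327 -0.62999441  0.23007095] [ 9.83411975e-01  1.81382867e-01 -3.33751244e-05 -1.06877935e-03] 0.1 1.0059287986385237
```

View pics/s0.png

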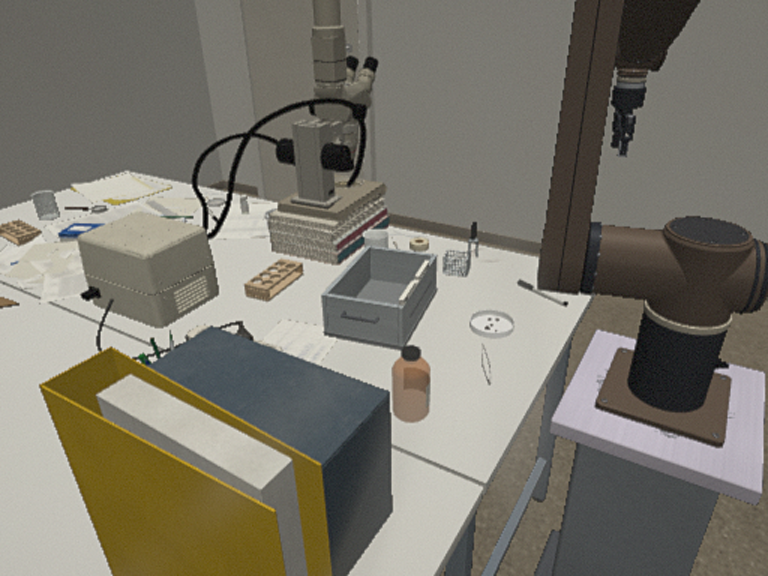

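View pics/d0.png

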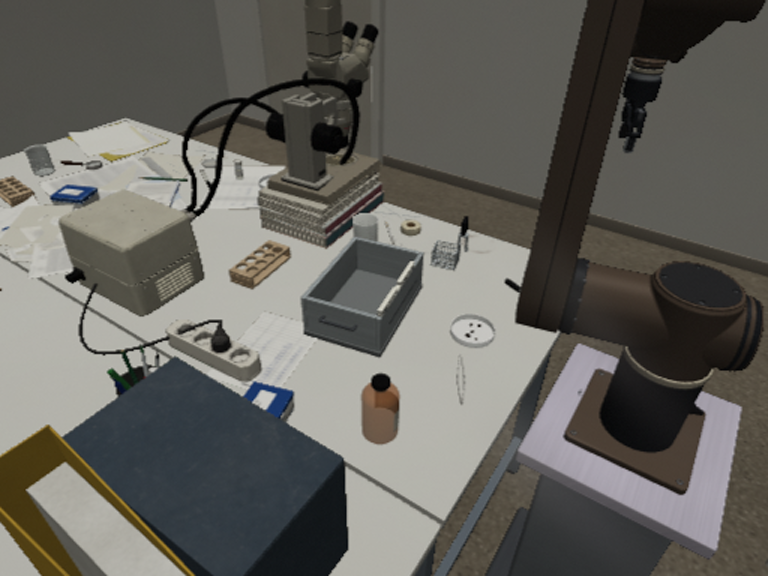

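The scene view shows the bath around (380,300) and the basket to its right at (456,262), with its grip at (474,233). I'll enlarge both views.

```bash
python3 - <<'E'
from h import *
for n,(x0,y0,x1,y1) in dict(s0=(205,140,335,237),d0=(195,135,325,237)).items():
    im=np.load(f"pics/{n}.npz")["im"][y0:y1,x0:x1]
    cv2.imwrite(f"pics/{n}c.png",cv2.resize(im,None,fx=5.8,fy=5.8,interpolation=cv2.INTER_CUBIC))
E
```

```text
(no output)
```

View pics/s0c.png

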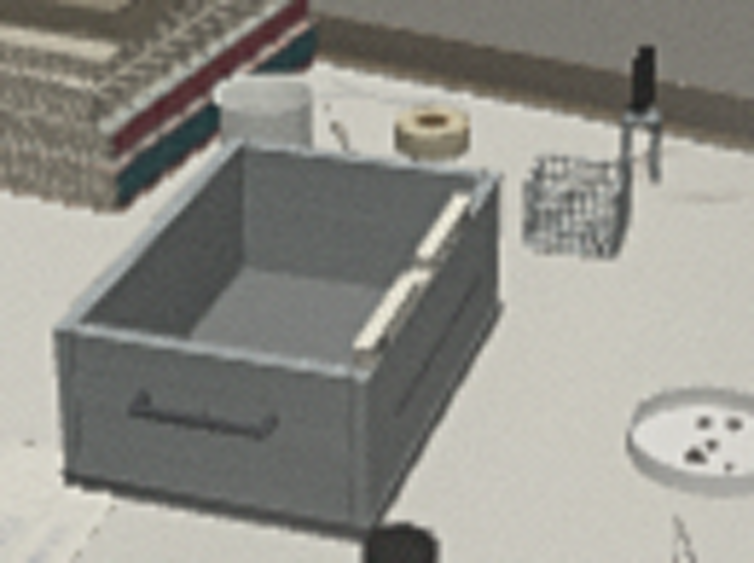

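View pics/d0c.png

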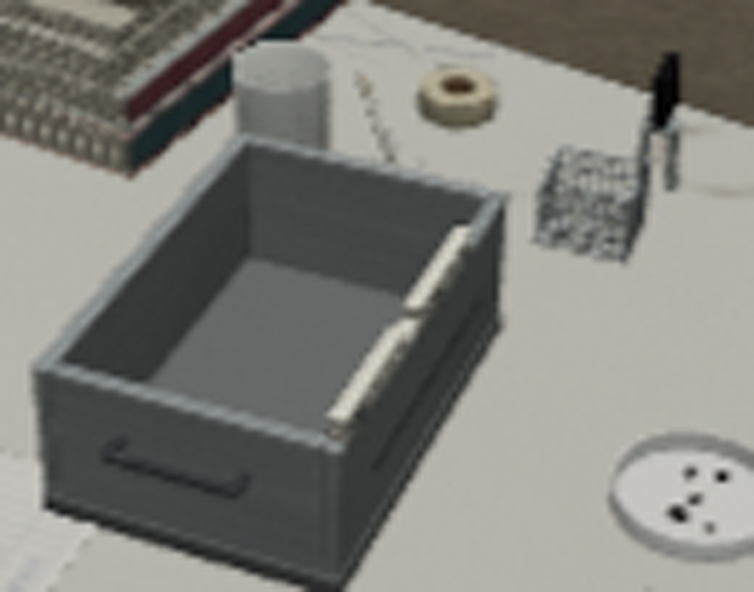

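The crops show the bath corners, the strip with its slot near (422,267) in scene and (412,313) in side, the basket's front bottom corners, its grip, and the hook leg to its right. I'll fit the poses from these.

```bash
cat > fit.py <<'E'
from h import *
from scipy.optimize import least_squares
off=dict(s0=(205,140),d0=(195,135))
def fit(pts,x0):
    def res(p):
        r=[]
        for n,L,(u,v) in pts:
            c,s=np.cos(p[2]),np.sin(p[2]);L=np.array(L)/1000
            w=[p[0]+c*L[0]-s*L[1],p[1]+s*L[0]+c*L[1],L[2]]
            r+=list(proj(n,w)-(np.array([u,v])+.5)/5.8-off[n]+.5)
        return np.array(r)
    o=least_squares(res,x0,loss='soft_l1');print(o.x,np.degrees(o.x[2]));print(res(o.x).reshape(-1,2).round(1).tolist());return o.x
if __name__=="__main__":
    NL,NR,FL,FR=(-85,125),(-85,-125),(85,125),(85,-125)
    b=fit([("s0",(*NL,98),(366,378)),("s0",(*NR,98),(497,178)),("s0",(*FL,98),(58,330)),("s0",(*FR,98),(237,143)),
     ("s0",(*NL,0),(372,530)),("s0",(*NR,0),(502,308)),("s0",(*FL,0),(70,485)),
     ("d0",(*NL,98),(343,443)),("d0",(*NR,98),(502,195)),("d0",(*FL,98),(37,370)),("d0",(*FR,98),(245,138)),
     ("d0",(*NL,0),(340,590)),("d0",(*NR,0),(500,325)),("d0",(*FL,0),(47,508))],[.6,-.1,0])
    k=fit([("s0",(30,25,0),(525,247)),("s0",(-30,25,0),(613,258)),("s0",(-37,0,130),(644,47)),("s0",(-37,0,94),(641,110)),("s0",(-47,8,47),(655,181)),
     ("d0",(30,25,0),(535,243)),("d0",(-30,25,0),(627,261)),("d0",(-37,0,130),(668,55)),("d0",(-37,0,94),(659,127)),("d0",(-47,8,47),(672,187))],[.6,-.4,0])
    Rz=lambda a:np.array([[np.cos(a),-np.sin(a)],[np.sin(a),np.cos(a)]])
    print("near_rim",b[:2]+Rz(b[2])@[-.08,0]); print("grip",k[:2]+Rz(k[2])@[-.037,0])
    for n,uv in (("s0",(422,267)),("d0",(412,312)),("s0",(360,343)),("s0",(463,197)),("d0",(337,410)),("d0",(462,231))):
        u,v=np.array(uv)/5.8+off[n]; p=onz(n,u,v,.110)
        print("strip pts in bath",n,(Rz(b[2]).T@(p[:2]-b[:2])*1000).round(1))
    np.save("bk.npy",[b,k])
E
python3 fit.py
```

```text
[ 5.66136568e-01 -4.44217009e-04  1.99345894e-01] 11.421678409285612
[[1.2, -1.0], [1.4, -2.2], [-0.1, -1.5], [-0.7, -2.2], [0.3, 1.4], [-0.2, 0.7], [0.1, -0.6], [-0.2, 1.5], [1.1, -0.7], [-0.9, -0.7], [-1.3, -1.5], [-0.0, 1.4], [-0.2, 0.6], [-0.2, 0.5]]
[ 0.51207114 -0.26027709  0.26876041] 15.398837153054226
[[-0.0, -0.5], [1.0, -0.7], [0.4, 0.4], [0.4, -1.2], [-0.3, -0.4], [-0.4, 0.4], [-0.2, 0.4], [-0.2, 1.6], [0.3, -1.9], [-1.0, 0.7]]
near_rim [ 0.48772086 -0.01628647]
grip [ 0.47639941 -0.27010194]
strip pts in bath s0 [-84.4  36. ]
strip pts in bath d0 [-83.   22.4]
strip pts in bath s0 [-78.6 121.5]
strip pts in bath s0 [-82.1 -50.4]
strip pts in bath d0 [-77.9 111.6]
strip pts in bath d0 [-81.7 -57.8]
```

```bash
cat >> h.py <<'E'
def delta(target,yaw=None):
    """shift+turn along current tool axes to world target, tool y at yaw"""
    s=ctrl.get_state(); M=R.from_quat(s["tcp_rot"]).as_matrix()
    d=M.T@(np.array(target)-s["eef_pos"]); rv=np.zeros(3)
    if yaw is not None:
        y=np.array([np.cos(yaw),np.sin(yaw),0]);z=np.array([0,0,-1.]);x=np.cross(y,z)
        rv=R.from_matrix(M.T@np.stack([x,y,z],1)).as_rotvec()
    print("delta",d.round(4),"rot",rv.round(3),"t",s["time"],"F",np.round(s["contact_force"],2),"pos",np.round(s["eef_pos"],4))
E
python3 -c "
from h import *
delta([.476,-.27,.23],.2688)"
```

```text
delta [ 0.3482 -0.2524  0.0007] rot [-1.000e-03 -2.000e-03 -1.475e+00] t 0.1 F [-0.14 -0.36  0.46] pos [ 0.2407 -0.63    0.2301]
```
time .1 despite camera calls... 2 camera calls. ok.

The manual's scale: shifts go in units of 25 mm and turns go in units of 0.1 rad. Converting my numbers, 0.348 m is 13.92, -0.252 m is -10.08, -1.475 rad is -14.75.

Request:
move_tool:
  deltas: {"increments": [[13.92, -10.08, 0, 0, 0, -14.75, 1], [13.92, -10.08, 0, 0, 0, -14.75, 0.6], [13.92, -10.08, 0, 0, 0, -14.75, 0.6], [13.92, -10.08, 0, 0, 0, -14.75, 0.6], [13.92, -10.08, 0, 0, 0, -14.75, 0.6], [13.92, -10.08, 0, 0, 0, -14.75, 0.6], [13.92, -10.08, 0, 0, 0, -14.75, 0.6], [13.92, -10.08, 0, 0, 0, -14.75, 0.6], [13.92, -10.08, 0, 0, 0, -14.75, 0.6], [13.92, -10.08, 0, 0, 0, -14.75, 0.6]]}
  grip_force: 30

```text
time: 1.35
eef_pos: [0.4757, -0.2713, 0.231]
tcp_rot: [0.607, 0.795, -0.0, -0.0]
contact_force: [0.1, -0.2, 0.3]
opening: 0.601
finger_force: 0.0
```

```bash
python3 - <<'E'
from h import *
snap("wrist","w1",scale=1.5)
K,t,M=cam("w1");print(K[0,0],t,M[:,2],M[:,0]);delta([.476,-.27,.23],.2688)
print(proj("w1",[.476,-.27,.13])*1.5)
E
```

```text
277.33787689523257 [ 0.45661705 -0.19890372  0.37311935] [ 0.07669442 -0.28550317 -0.95530409] [ 9.64973426e-01  2.62345981e-01 -9.34293948e-04]
delta [0.0014 0.0008 0.0011] rot [-0.    -0.    -0.003] t 1.4 F [0.04 0.15 0.34] pos [ 0.4756 -0.2715  0.2311]
[380.68658117 280.98238133]
```

View pics/w1.png

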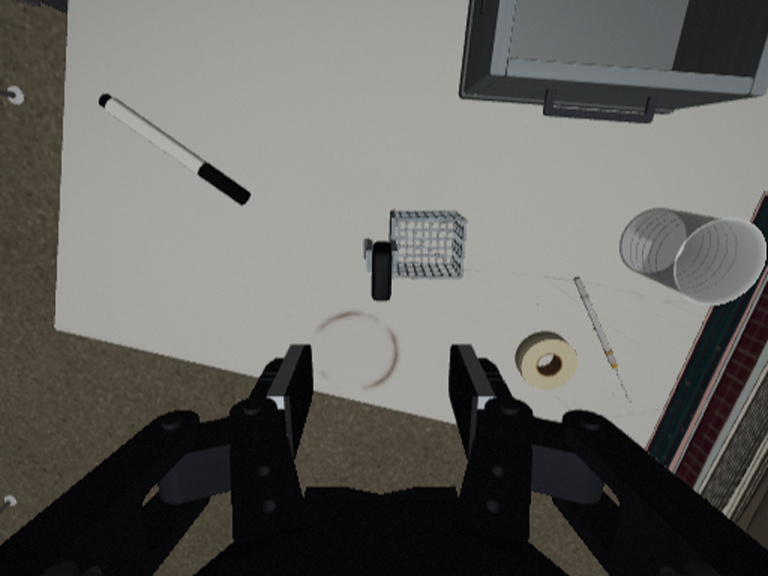

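The grip top spans about (372–392, 247–300), centred at (382,273). That puts it about 5 mm further along +y than fitted. I'll correct, descend and pinch.

Scaled: 0.006 m is 0.24, 0.001 m is 0.04, 0.015 rad is 0.15.

Request:
move_tool:
  deltas: {"increments": [[0.24, 0.04, 1.6, 0, 0, 0.15, 0.6], [0.24, 0.04, 3.2, 0, 0, 0.15, 0.6], [0.24, 0.04, 4.6, 0, 0, 0.15, 0.5], [0.24, 0.04, 5.24, 0, 0, 0.15, 0.5], [0.24, 0.04, 5.24, 0, 0, 0.15, 0.4], [0.24, 0.04, 5.24, 0, 0, 0.15, 0.2], [0.24, 0.04, 5.24, 0, 0, 0.15, 0], [0.24, 0.04, 5.24, 0, 0, 0.15, 0], [0.24, 0.04, 5.24, 0, 0, 0.15, 0], [0.24, 0.04, 5.24, 0, 0, 0.15, 0]]}
  grip_force: 30

```text
time: 2.65
eef_pos: [0.4759, -0.2655, 0.1016]
tcp_rot: [0.612, 0.791, -0.0, 0.001]
contact_force: [-2.5, 0.2, 6.6]
opening: 0.136
finger_force: 34.2
```

```bash
python3 - <<'E'
from h import *
delta([.476,-.27,.23])
E
```

```text
delta [-0.0046 -0.0009 -0.1284] rot [0. 0. 0.] t 2.65 F [-2.54  0.21  6.59] pos [ 0.4759 -0.2655  0.1016]
```

Scaled: -0.01 m is -0.4, -0.15 m is -6.

Request:
move_tool:
  deltas: {"increments": [[0, 0, -0.4, 0, 0, 0, 0], [0, 0, -1.2, 0, 0, 0, 0], [0, 0, -2.8, 0, 0, 0, 0], [0, 0, -4.8, 0, 0, 0, 0], [0, 0, -6, 0, 0, 0, 0], [0, 0, -6, 0, 0, 0, 0]]}
  grip_force: 60

```text
time: 3.4
eef_pos: [0.4766, -0.2656, 0.2532]
tcp_rot: [0.612, 0.791, 0.0, 0.003]
contact_force: [0.3, -1.0, -1.3]
opening: 0.129
finger_force: 60.4
```

```bash
python3 - <<'E'
from h import *
delta([.4897,-.0261,.25],.1993)
E
```

```text
delta [0.2285 0.0729 0.0024] rot [0.004 0.005 0.055] t 3.4 F [ 0.34 -0.97 -1.28] pos [ 0.4766 -0.2656  0.2532]
```

Request:
move_tool:
  deltas: {"increments": [[1.2, 0.4, 0, 0, 0, 0.1, 0], [2.8, 0.88, 0, 0, 0, 0.2, 0], [4.6, 1.48, 0, 0, 0, 0.3, 0], [6.4, 2, 0, 0, 0, 0.4, 0], [8, 2.56, 0, 0, 0, 0.5, 0], [8.88, 2.84, 0, 0, 0, 0.55, 0], [9.14, 2.92, 0.08, 0.04, 0.05, 0.55, 0], [9.14, 2.92, 0.08, 0.04, 0.05, 0.55, 0], [9.14, 2.92, 0.08, 0.04, 0.05, 0.55, 0]]}

```text
time: 4.53
eef_pos: [0.4885, -0.0262, 0.2476]
tcp_rot: [0.634, 0.774, -0.0, -0.004]
contact_force: [0.1, 0.2, -0.7]
opening: 0.13
finger_force: 60.3
```

```bash
python3 - <<'E'
from h import *
snap("wrist","w2",scale=1.5)
b,k=np.load("bk.npy")
c,s_=np.cos(b[2]),np.sin(b[2])
W=lambda x,y,z:[b[0]+c*x-s_*y,b[1]+s_*x+c*y,z]
for y in(125,60,37,17,0): print(y,[(proj("w2",W(x/1000,y/1000,z))*1.5).round() for x,z in((-85,.098 if y==125 else .112),(-75,.098 if y==125 else .112))])
delta([.4897,-.0261,.25],.1993); print(ctrl.get_state()["tcp_rot"])
E
```

```text
125 [array([374.,  56.]), array([390.,  56.])]
60 [array([375., 164.]), array([390., 164.])]
37 [array([375., 200.]), array([390., 200.])]
17 [array([375., 230.]), array([390., 230.])]
0 [array([375., 255.]), array([390., 255.])]
delta [ 0.      0.0011 -0.0021] rot [-0.005 -0.005 -0.002] t 4.575 F [-0.29  0.37 -1.71] pos [ 0.4886 -0.0263  0.2479]
[ 6.33874689e-01  7.73428131e-01 -2.69934041e-04 -3.42528349e-03]
```

View pics/w2.png

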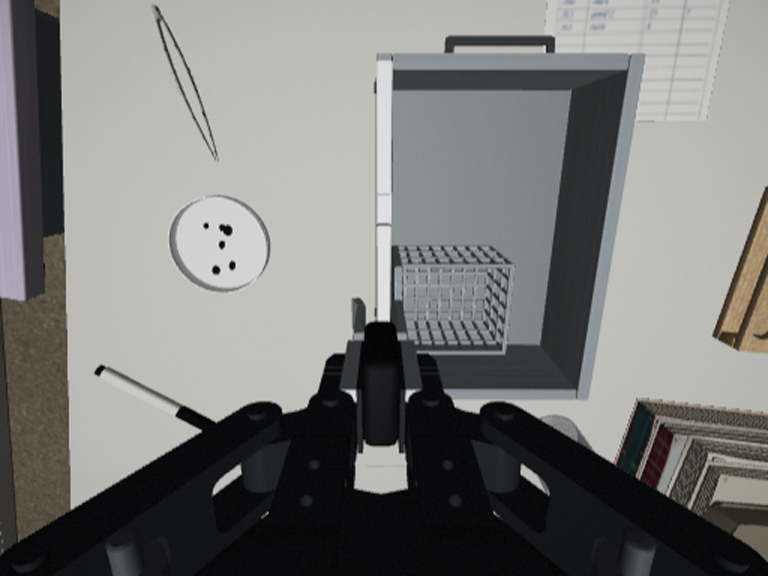

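The strip is at u 376–392 and the slot at v 195–224, so the slot centre is at about +30 mm. The hook hangs right of it, at about -10 mm.

```bash
python3 - <<'E'
from h import *
s=ctrl.get_state();M=R.from_quat(s["tcp_rot"]).as_matrix()
for u,v in((384,70),(384,195),(384,224),(384,290)):
    p=onz("w2",u/1.5,v/1.5,.112);print(v,p.round(4),(M.T@(p-s["eef_pos"])).round(4))
E
```

```text
70 [0.466  0.0961 0.112 ] [0.1238 0.0026 0.1365]
195 [0.4808 0.0234 0.112 ] [0.0496 0.0027 0.1362]
224 [0.4845 0.0048 0.112 ] [0.0306 0.0028 0.1361]
290 [ 0.4938 -0.0407  0.112 ] [-0.0158  0.0029  0.1359]
```

Scaled: 0.026 m is 1.04, 0.012 m is 0.48, -0.005 rad is -0.05.

Request:
move_tool:
  deltas: {"increments": [[0.24, 0.04, 0.4, -0.02, -0.02, 0, 0], [0.48, 0.08, 0.8, -0.05, -0.05, -0.02, 0], [0.48, 0.08, 1.04, -0.05, -0.05, -0.02, 0], [0.48, 0.08, 1.04, -0.05, -0.05, -0.02, 0], [0.48, 0.08, 1.04, -0.05, -0.05, -0.02, 0]]}

```text
time: 5.2
eef_pos: [0.4883, -0.0133, 0.2226]
tcp_rot: [0.633, 0.774, 0.0, 0.001]
contact_force: [-0.3, -0.5, -1.3]
opening: 0.129
finger_force: 60.4
```

```bash
python3 - <<'E'
from h import *
snap("wrist","w3",crop=(190,90,350,240),scale=4)
delta([.4897,-.0261,.222],.1993)
E
```

```text
delta [-0.0128 -0.0013  0.0008] rot [0.002 0.001 0.002] t 5.25 F [ 0.02  0.56 -1.84] pos [ 0.4884 -0.0133  0.2228]
```

View pics/w3.png

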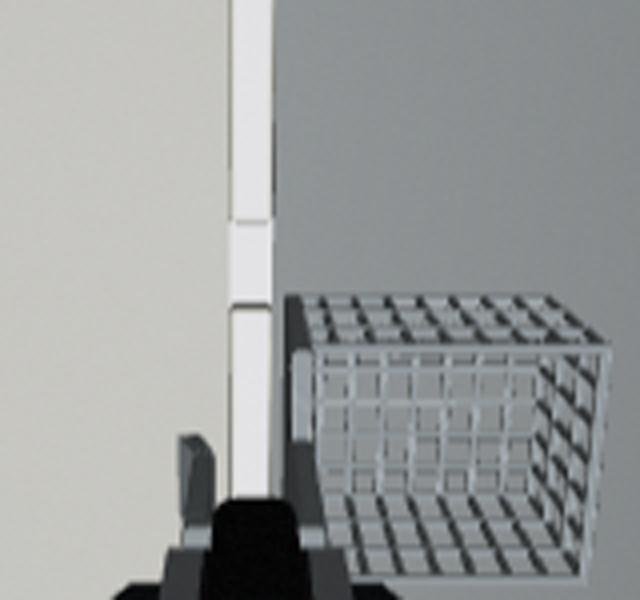

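The gap between leg (~213) and back plate (285) straddles the strip (231–272), about centred with 2–3 mm either side, and the slot is at v 220–305. I'll lower it.

Request:
move_tool:
  deltas: {"increments": [[0, 0, 0.2, 0, 0, 0, 0], [0, 0, 0.4, 0, 0, 0, 0], [0, 0, 0.6, 0, 0, 0, 0], [0, 0, 0.8, 0, 0, 0, 0], [0, 0, 1, 0, 0, 0, 0], [0, 0, 1.2, 0, 0, 0, 0], [0, 0, 1.4, 0, 0, 0, 0], [0, 0, 1.6, 0, 0, 0, 0], [0, 0, 1.8, 0, 0, 0, 0], [0, 0, 1.88, 0, 0, 0, 0]]}

```text
time: 6.5
eef_pos: [0.4879, -0.0131, 0.1749]
tcp_rot: [0.633, 0.774, 0.0, 0.0]
contact_force: [-0.3, -1.0, -2.2]
opening: 0.129
finger_force: 60.4
```

```bash
python3 - <<'E'
from h import *
snap("wrist","w4",crop=(190,90,350,240),scale=4)
E
```

```text
(no output)
```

View pics/w4.png

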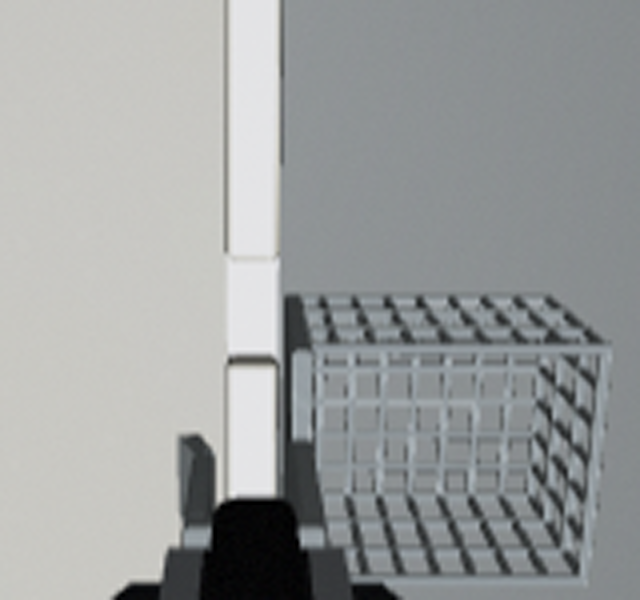

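The strip is at 226–278, the leg's inner edge at about 211 and the plate at about 287, so it is clear on both sides. I'll nudge 0.4 mm right and keep going at under 15 mm/s.

Request:
move_tool:
  deltas: {"increments": [[0, 0.016, 0.072, 0, 0, 0, 0], [0, 0.016, 0.144, 0, 0, 0, 0], [0, 0.016, 0.216, 0, 0, 0, 0], [0, 0.016, 0.288, 0, 0, 0, 0], [0, 0.016, 0.36, 0, 0, 0, 0], [0, 0.016, 0.432, 0, 0, 0, 0], [0, 0.016, 0.504, 0, 0, 0, 0], [0, 0.016, 0.576, 0, 0, 0, 0], [0, 0.016, 0.648, 0, 0, 0, 0], [0, 0.016, 0.72, 0, 0, 0, 0]]}

```text
time: 7.8
eef_pos: [0.4886, -0.0131, 0.1573]
tcp_rot: [0.633, 0.774, 0.0, 0.0]
contact_force: [0.5, 0.2, -1.1]
opening: 0.129
finger_force: 60.4
```

Request:
move_tool:
  deltas: {"increments": [[0, 0, 0.072, 0, 0, 0, 0], [0, 0, 0.144, 0, 0, 0, 0], [0, 0, 0.216, 0, 0, 0, 0], [0, 0, 0.288, 0, 0, 0, 0], [0, 0, 0.36, 0, 0, 0, 0], [0, 0, 0.432, 0, 0, 0, 0], [0, 0, 0.504, 0, 0, 0, 0], [0, 0, 0.576, 0, 0, 0, 0], [0, 0, 0.648, 0, 0, 0, 0], [0, 0, 0.72, 0, 0, 0, 0]]}

```text
time: 9.05
eef_pos: [0.4886, -0.0131, 0.1393]
tcp_rot: [0.633, 0.774, 0.0, 0.0]
contact_force: [-0.7, 1.1, -1.9]
opening: 0.128
finger_force: 60.4
```

Free so far. Contact is expected at about TCP z 0.128.

Scaled: 0.0088 m is 0.352, 0.008 m is 0.32.

Request:
move_tool:
  deltas: {"increments": [[0, 0, 0.048, 0, 0, 0, 0], [0, 0, 0.096, 0, 0, 0, 0], [0, 0, 0.144, 0, 0, 0, 0], [0, 0, 0.192, 0, 0, 0, 0], [0, 0, 0.24, 0, 0, 0, 0], [0, 0, 0.288, 0, 0, 0, 0], [0, 0, 0.32, 0, 0, 0, 0], [0, 0, 0.352, 0, 0, 0, 0]]}

```text
time: 10.05
eef_pos: [0.4886, -0.0131, 0.1305]
tcp_rot: [0.633, 0.774, 0.0, 0.0]
contact_force: [-0.1, 0.1, -1.7]
opening: 0.126
finger_force: 60.4
```

Request:
move_tool:
  deltas: {"increments": [[0, 0, 0.02, 0, 0, 0, 0], [0, 0, 0.04, 0, 0, 0, 0], [0, 0, 0.06, 0, 0, 0, 0], [0, 0, 0.06, 0, 0, 0, 0]]}

```text
time: 10.55
eef_pos: [0.4886, -0.0131, 0.129]
tcp_rot: [0.633, 0.774, 0.0, 0.0]
contact_force: [-0.3, -0.3, -1.3]
opening: 0.13
finger_force: 60.4
```

Request:
move_tool:
  deltas: {"increments": [[0, 0, 0.02, 0, 0, 0, 0], [0, 0, 0.04, 0, 0, 0, 0], [0, 0, 0.04, 0, 0, 0, 0]]}

```text
time: 10.92
eef_pos: [0.4887, -0.0131, 0.1285]
tcp_rot: [0.633, 0.775, 0.0, 0.0]
contact_force: [-1.0, 1.0, 2.0]
opening: 0.131
finger_force: 60.8
```

Request:
move_tool:
  deltas: {"increments": [[0, 0, 0.02, 0, 0, 0, 0], [0, 0, 0.04, 0, 0, 0, 0], [0, 0, 0.04, 0, 0, 0, 0]]}

```text
time: 11.3
eef_pos: [0.4887, -0.0131, 0.1285]
tcp_rot: [0.633, 0.775, 0.0, 0.0]
contact_force: [-4.7, 0.1, 7.1]
opening: 0.128
finger_force: 61.7
```

Contact at z 0.1285: the hook rests on the raised strip. Now slide towards the slot, about 27 mm along tool +x.

Request:
move_tool:
  deltas: {"increments": [[0.04, 0, -0.012, 0, 0, 0, 0], [0.1, 0, -0.012, 0, 0, 0, 0], [0.16, 0, -0.012, 0, 0, 0, 0], [0.22, 0, -0.012, 0, 0, 0, 0], [0.28, 0, -0.012, 0, 0, 0, 0], [0.34, 0, -0.012, 0, 0, 0, 0], [0.4, 0, -0.012, 0, 0, 0, 0], [0.46, 0, -0.012, 0, 0, 0, 0], [0.52, 0, -0.012, 0, 0, 0, 0]]}

```text
time: 12.42
eef_pos: [0.4872, -0.0015, 0.1285]
tcp_rot: [0.632, 0.775, 0.0, 0.002]
contact_force: [-0.7, -5.5, 5.1]
opening: 0.124
finger_force: 61.4
```

Request:
move_tool:
  deltas: {"increments": [[0.06, 0, 0, 0, 0, 0, 0], [0.12, 0, 0, 0, 0, 0, 0], [0.18, 0, 0, 0, 0, 0, 0], [0.24, 0, 0, 0, 0, 0, 0], [0.3, 0, 0, 0, 0, 0, 0], [0.36, 0, 0, 0, 0, 0, 0], [0.4, 0, 0, 0, 0, 0, 0], [0.44, 0, 0, 0, 0, 0, 0], [0.44, 0, 0, 0, 0, 0, 0]]}

```text
time: 13.55
eef_pos: [0.4849, 0.0095, 0.1284]
tcp_rot: [0.632, 0.775, 0.0, 0.002]
contact_force: [-0.7, -4.3, 5.4]
opening: 0.125
finger_force: 61.4
```

Request:
move_tool:
  deltas: {"increments": [[0.028, 0, 0, 0, 0, 0, 0], [0.056, 0, 0, 0, 0, 0, 0], [0.08, 0, 0, 0, 0, 0, 0], [0.08, 0, 0, 0, 0, 0, 0]]}

```text
time: 14.05
eef_pos: [0.4845, 0.0116, 0.1283]
tcp_rot: [0.632, 0.775, 0.0, 0.002]
contact_force: [-0.4, -5.0, 5.8]
opening: 0.126
finger_force: 61.4
```

Request:
move_tool:
  deltas: {"increments": [[0.02, 0, 0, 0, 0, 0, 0], [0.04, 0, 0, 0, 0, 0, 0], [0.04, 0, 0, 0, 0, 0, 0]]}

```text
time: 14.42
eef_pos: [0.4843, 0.0129, 0.1281]
tcp_rot: [0.633, 0.775, 0.001, 0.002]
contact_force: [1.5, -3.5, 4.5]
opening: 0.131
finger_force: 61.4
```

Scaled: 0.001 m is 0.04, 0.0005 m is 0.02.

Request:
move_tool:
  deltas: {"increments": [[0.02, 0, 0, 0, 0, 0, 0], [0.04, 0, 0, 0, 0, 0, 0], [0.04, 0, 0, 0, 0, 0, 0]]}

```text
time: 14.8
eef_pos: [0.4815, 0.0153, 0.1257]
tcp_rot: [0.633, 0.774, -0.0, -0.002]
contact_force: [-0.4, 0.8, -1.0]
opening: 0.131
finger_force: 60.4
```

Request:
move_tool:
  deltas: {"increments": [[0.02, 0, 0, 0, 0, 0, 0], [0.04, 0, 0, 0, 0, 0, 0], [0.04, 0, 0, 0, 0, 0, 0]]}

```text
time: 15.18
eef_pos: [0.4827, 0.0155, 0.1272]
tcp_rot: [0.633, 0.774, 0.0, 0.0]
contact_force: [-0.0, 0.3, -1.8]
opening: 0.126
finger_force: 60.4
```

The upward force is gone and the hook has dropped in at the slot edge. Descend gently.

Scaled: 0.003 m is 0.12, 0.002 m is 0.08.

Request:
move_tool:
  deltas: {"increments": [[0.02, 0, 0.04, 0, 0, 0, 0], [0.02, 0, 0.08, 0, 0, 0, 0], [0.02, 0, 0.12, 0, 0, 0, 0], [0.02, 0, 0.12, 0, 0, 0, 0]]}

```text
time: 15.68
eef_pos: [0.4826, 0.0158, 0.1242]
tcp_rot: [0.633, 0.774, 0.0, 0.0]
contact_force: [-0.6, 0.8, -1.6]
opening: 0.127
finger_force: 60.4
```

Request:
move_tool:
  deltas: {"increments": [[0, 0, 0.04, 0, 0, 0, 0], [0, 0, 0.08, 0, 0, 0, 0], [0, 0, 0.12, 0, 0, 0, 0], [0, 0, 0.16, 0, 0, 0, 0], [0, 0, 0.16, 0, 0, 0, 0]]}

```text
time: 16.3
eef_pos: [0.4826, 0.0158, 0.1202]
tcp_rot: [0.633, 0.774, 0.0, 0.0]
contact_force: [-0.3, -0.2, -1.2]
opening: 0.124
finger_force: 60.4
```

Request:
move_tool:
  deltas: {"increments": [[0, 0, 0.02, 0, 0, 0, 0], [0, 0, 0.04, 0, 0, 0, 0], [0, 0, 0.04, 0, 0, 0, 0]]}

```text
time: 16.68
eef_pos: [0.4827, 0.0158, 0.1195]
tcp_rot: [0.633, 0.774, 0.0, 0.0]
contact_force: [-0.1, 0.3, -0.2]
opening: 0.127
finger_force: 60.6
```

Request:
move_tool:
  deltas: {"increments": [[0, 0, 0.012, 0, 0, 0, 0], [0, 0, 0.02, 0, 0, 0, 0], [0, 0, 0.02, 0, 0, 0, 0]]}

```text
time: 17.05
eef_pos: [0.4828, 0.0158, 0.1195]
tcp_rot: [0.633, 0.775, 0.0, 0.0]
contact_force: [-3.8, -0.3, 5.2]
opening: 0.133
finger_force: 61.4
```

Seated 9 mm lower, so it is fully in the slot. Relieve the preload and open slowly.

Scaled: -0.0005 m is -0.02.

Request:
move_tool:
  deltas: {"increments": [[0, 0, -0.02, 0, 0, 0, 0.0], [0, 0, -0.02, 0, 0, 0, 0.0], [0, 0, -0.02, 0, 0, 0, 0.14], [0, 0, -0.02, 0, 0, 0, 0.17], [0, 0, -0.02, 0, 0, 0, 0.2], [0, 0, -0.02, 0, 0, 0, 0.25], [0, 0, -0.02, 0, 0, 0, 0.3], [0, 0, -0.02, 0, 0, 0, 0.35], [0, 0, -0.02, 0, 0, 0, 0.4], [0, 0, -0.02, 0, 0, 0, 0.4]]}
  grip_force: 20

```text
time: 18.3
eef_pos: [0.4827, 0.0158, 0.1194]
tcp_rot: [0.633, 0.774, 0.0, 0.0]
contact_force: [0.0, 0.0, -1.1]
opening: 0.402
finger_force: 0.0
```

```bash
python3 - <<'E'
from h import *
snap("wrist","w5",scale=1.5)
E
```

```text
(no output)
```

View pics/w5.png

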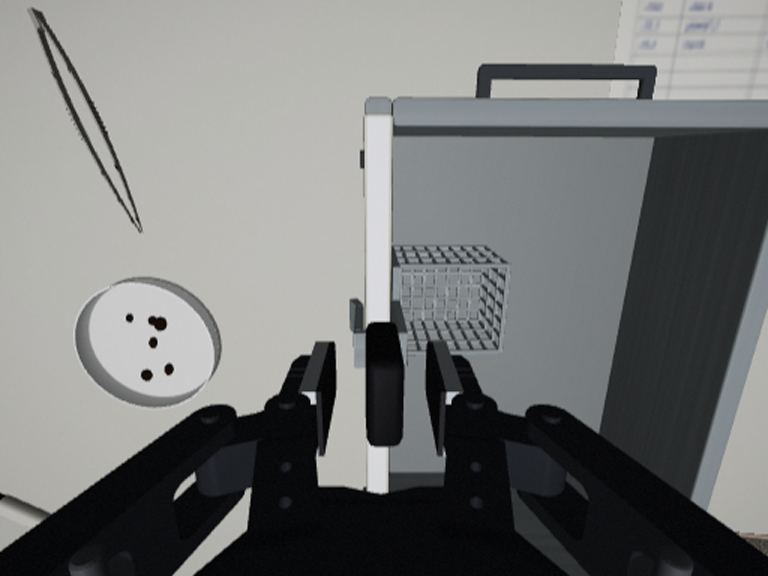

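The fingers are open and clear on both sides of the grip (366–403), and the basket hangs inside with its leg outside the wall. Retreat straight up.

Request:
move_tool:
  deltas: {"increments": [[0, 0, -0.2, 0, 0, 0, 0.4], [0, 0, -0.6, 0, 0, 0, 0.4], [0, 0, -1.2, 0, 0, 0, 0.4], [0, 0, -2, 0, 0, 0, 0.4], [0, 0, -3.2, 0, 0, 0, 0.4], [0, 0, -4.4, 0, 0, 0, 0.4], [0, 0, -5.2, 0, 0, 0, 0.4], [0, 0, -5.2, 0, 0, 0, 0.4], [0, 0, -5.2, 0, 0, 0, 0.4]]}

```text
time: 19.48
eef_pos: [0.4822, 0.0159, 0.2489]
tcp_rot: [0.633, 0.774, 0.0, 0.0]
contact_force: [-0.2, 0.2, 0.0]
opening: 0.402
finger_force: 0.0
```

```bash
python3 - <<'E'
from h import *
snap("wrist","w6",crop=(160,60,360,210),scale=4)
E
```

```text
(no output)
```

View pics/w6.png

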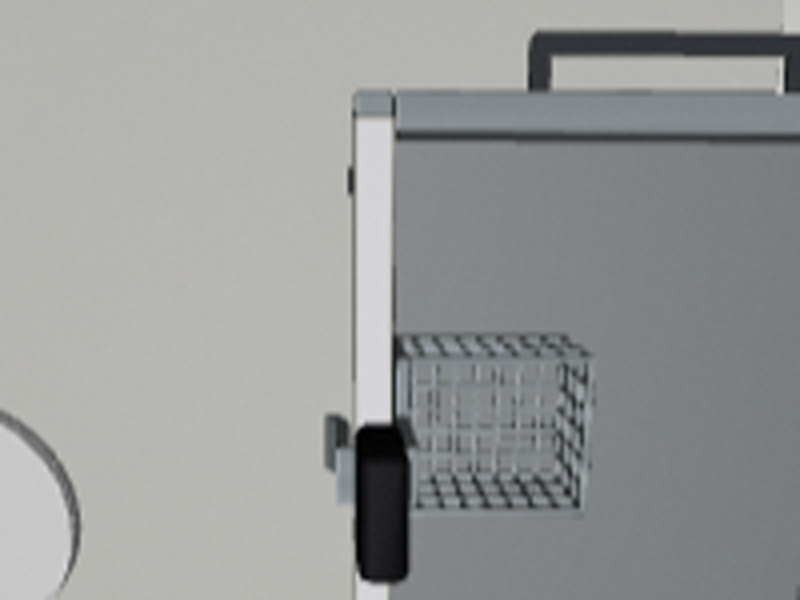

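The basket hangs level in the slot: grip at (382,505), leg outside at (337,450), basket inside, nothing touching the gripper. I'll hand it in.

Request:
move_tool:
  deltas: {"increments": [[0, 0, 0, 0, 0, 0, 0.4], [0, 0, 0, 0, 0, 0, 0.4], [0, 0, 0, 0, 0, 0, 0.4], [0, 0, 0, 0, 0, 0, 0.4]]}

```text
time: 20.02
eef_pos: [0.4826, 0.0158, 0.2493]
tcp_rot: [0.633, 0.774, 0.0, 0.0]
contact_force: [-0.1, -0.1, -0.6]
opening: 0.401
finger_force: 0.0
```

```bash
python3 -c "
from plant import ctrl
print(ctrl.sign_off())"
```

```text
the job is handed in; nothing more can be done
None
```

The job is handed in at about 20 s: the basket first rested on the raised strip, then slid along and dropped 9 mm into the slot, and it now hangs upright inside the bath with the gripper clear; sign-off returned no verdict.

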